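Load and start the bench-top dish dryer

ROBOT

A 6-joint arm with a two-finger parallel gripper is mounted at the origin on the work surface. World frame = base frame: x ahead of the robot, y to its left, z up, the work surface at z = 0. Lengths are in m, angles in rad, forces in N, time in s.
With the tool pointing down it reaches from about 0.375 to 0.9 m from the base axis. Payload 3.1 kg.
Tool frame: the origin (TCP) lies midway between the tips of the shut fingers; the grasp point (between the pads) lies 19 mm behind it; z points along the fingers, y is the line along which they close (so a half turn about z gives the same grasp; the last joint's range is limited). The gripper opens to 87 mm and grips with 3 to 60 N. Pads are 19 mm wide; open, the fingers measure 117 mm over their backs; the gripper's body (75 mm by 190 mm) begins 51 mm behind the grasp point.
Start: joints at [-1.333, 0.527, 1.433, -0, 1.181, -0.178], TCP at [0.252, -0.572, 0.223] pointing down, gripper open.
Joint ranges: [-3.08, 3.08], [-0.75, 2.2], [0.22, 2.44], [-1.43, 4.57], [0, 2.65], [-2.85, 2.85]. Speed limits (rad/s): [2.79, 2.79, 3.14, 3.14, 3.14, 3.14].

INTERFACE

Orientations are given as a unit quaternion [x, y, z, w].
In Python, from rig import status, imaging, order gives the robot as it stands.
- The arm moves only by the tool arm_command, never from a script. Its argument "deltas" is one flat list of numbers, 5 for each row, row after row: the opening, from -1 (shut) to 1 (fully open), so that 0 is half open, then the shift along the tool's x, y, z in m, then the turn about the tool's z in rad. In form: [gripper, tx, ty, tz, roll, gripper, tx, ty, tz, roll, ...]. A call has 1 to 12 rows; each row shifts and turns the commanded pose from where the row before left it, along the tool's axes as they then stand; what a row does not reach is not made up. A row lasts 1/8 s, in which the tool goes at most 62.5 mm and 10.7 degrees, less where a joint would pass 70% of its speed; a pose out of reach is approached as far as the arm can. A call with a gripper value outside its range is refused whole. The fingers move at their own pace and stop on an object; "newtons" is the grip in N (left out, the last holds). Time passes only in rows, so rows that do not move let the fingers close. It gives the time, the measured TCP pose, the force, the opening and the grip force at its end, in the units of the state.
- status.get_obs(): the state, without advancing time (a new reading comes with each control period).
- imaging.camera(name): name is "scene" or "top"; returns (picture, depth): 384x512x3 uint8, red, green, blue; 384x512 float32, m along the optical axis (not along the pixel's ray), 0 where there is no reading.
- imaging.camera_params(name): a dict with "intrinsics" (3x3 intrinsics, pixels), "camera_from_world" (4x4, takes a point from world to camera coordinates). Camera axes: x right, y up, looking along -z (the intrinsics and any distortion apply to the point x, -y, -z); pixel columns grow to the right and rows downward; lengths in m; the calibration is good to about 2 mm. A picture is of the moment at which its call begins. camera_params takes no time and is no camera call.
- order.hand_in(): hands the job in; it is judged then, once.
The state is a dict: "time": time; "q": joint angles; "joint_velocities": joint speeds; "joint_torque": joint torques, N m; "position": TCP position; "tool_rot": TCP orientation; "ft_force": force on the tool from outside, world axes, zero at the start; "moment": the same for the moment, N m; "grip_width": finger opening in m; "grip_force": force on a finger pad.
Only numpy, scipy, OpenCV 4.12 (cv2) and the standard library are available. Lean on these libraries where they do the work, as an engineer would, in place of code of your own. Each camera call takes 0.05 s, during which the arm holds its last target. There are 200 camera calls.

TASK

Dry the washed lunch things in the dish dryer: swing its clear hood up past the spring's tipping point so that it stays wide open by itself, then move every orange cup from the drain mat onto the rack, standing mouth down as it is now and held gently because it is soft, and lay the blue chopstick box flat on the rack too. Then lower the hood fully shut without ever letting it slam, and press the green start button. Leave the bento, ladle, bamboo roll, bottle and tea tin where they are.

Things in the scene. Friction and masses are not known exactly. Their poses are not given: they have to be found in the camera images.
- dryer: White dish dryer, fixed; front faces its own -x (roughly the robot). Origin: centre of the underside of the rack part; x to the rear, y left, z up. Base 230 (x) by 310 (y) mm. Flat steel rack floor 40 mm above the bench, x -90..90, y -145..145, inside a low rim whose top is at 52 mm. On its -y side a fan tower (x -105..105, y -247..-159), top at 120 mm, with the start button and a dummy dial.
- hood (a joint): Angle of the dryer's clear hood about its rear hinge, rad: 0 shut, 1.65 wide open (stop), front swung up and back. 205 mm deep, 308 wide, front sloping back at 45 deg from 97 mm up, top at 192 mm when shut. Spring and weight pull it shut below about 1.0 (about 5 N at the handle, less as it rises) and, past about 1.0, open to the stop (up to 4 N), where it stays. Let go below 1.0, it slams.
- hood_handle (a point): Centre of the hood's blue handle: round bar, 12 mm diameter, 124 long along the dryer's y, held by a standoff at each end. Hood shut: 82 mm above the bench, bar axis 42 mm in front of the hood's face. It swings on a radius of 250 mm about hood_hinge and can turn between finger pads. Hood wide open: 288 mm above the bench, 42 mm above the face, then nearly level.
- hood_hinge (a point): Middle of the hood's hinge axis, 45 mm above the bench; dryer frame x 105, y 0, z 45 mm. The axis runs along the dryer's y.
- start (a joint): Travel of the start button, m: 0 out, 0.006 fully pressed; a spring returns it, about 4 N fully down. It counts as pressed beyond 0.004.
- start_top (a point): Centre of the top of the green start button (30 mm diameter) on the fan tower, pressed straight down; 138 mm above the bench, dryer frame x -45, y -203 mm.
- drain_mat: Grey-green drain mat, 260 by 310 mm, 4 mm thick, fixed to the bench, where the washed things start. Origin: centre of its underside.
- chopstick_box: Blue plastic chopstick box lying flat, 200 long (x) by 36 wide (y) by 26 mm high, about 90 g. Origin: centre of its underside, z up.
- bento: Round wooden bento with its lid on, 162 mm diameter, 68 mm high, loose; bystander. Origin: centre of its underside.
- ladle: Steel ladle lying on the bench, about 325 mm long along its x, bowl (82 mm diameter, 30 high) towards +x; loose bystander.
- bamboo_roll: Rolled bamboo mat lying along its x, 240 mm long, 45 mm diameter, loose; bystander. Origin: underside of its middle.
- sauce_bottle: Brown sauce bottle with red cap, 58 mm diameter, 150 mm high, loose; bystander. Origin: centre of its underside.
- tea_tin: Green tea tin, 76 mm diameter, 105 mm high, loose; bystander. Origin: centre of its underside.
- cup1: Orange silicone cup (two to four are present; None if absent), standing mouth down on the drain mat: 64 mm high, 62 mm diameter at the mouth rim below, 59 just above it, 55 at the closed end on top; about 60 g. Origin: centre of its mouth, underneath; z up. Soft: crushed if the two fingers together press on it with more than 80 N (40 N each); a grip of 20 to 30 N holds it.
- cup2: Orange silicone cup (two to four are present; None if absent), standing mouth down on the drain mat: 64 mm high, 62 mm diameter at the mouth rim below, 59 just above it, 55 at the closed end on top; about 60 g. Origin: centre of its mouth, underneath; z up. Soft: crushed if the two fingers together press on it with more than 80 N (40 N each); a grip of 20 to 30 N holds it.
- cup3: Orange silicone cup (two to four are present; None if absent), standing mouth down on the drain mat: 64 mm high, 62 mm diameter at the mouth rim below, 59 just above it, 55 at the closed end on top; about 60 g. Origin: centre of its mouth, underneath; z up. Soft: crushed if the two fingers together press on it with more than 80 N (40 N each); a grip of 20 to 30 N holds it.
- cup4: Orange silicone cup (two to four are present; None if absent), standing mouth down on the drain mat: 64 mm high, 62 mm diameter at the mouth rim below, 59 just above it, 55 at the closed end on top; about 60 g. Origin: centre of its mouth, underneath; z up. Soft: crushed if the two fingers together press on it with more than 80 N (40 N each); a grip of 20 to 30 N holds it.
Not all that is in view belongs to the job. What is shaped like the cup1 but grey or pink is not meant.

How it is judged:
By the outcome, as a careful person would: the job done as asked, in the order asked, and still so for the second after the job is handed in, with the robot touching nothing.
Of cup1, cup2, cup3, cup4 only 2 to 4 are there at a start; the rules pass over those that are not, and their reading is None.
At some moment in a run one of cup1, cup2, cup3, cup4, chopstick_box may be knocked a few centimetres aside while the robot is not near it.
It also fails if it takes over 210 s, if anything falls off the work surface, if the arm or the gripper's body presses on something with over 40 N, if the wrist force passes 120 N, or if a joint passes its speed limit or range.

## Working session

There is one attempt and no reset: what is moved stays moved. The work goes in short steps, Python scripts to look and compute and a tool call to move; the robot and the scene stay as the last step left them, time stands still between calls to the robot, and variables do not carry over. Pictures are saved under pics/ and viewed, at most 14 in all, crops included, and the job is handed in when it is done.

Besides the shell and the picture viewer there is one more tool, called after "Emit:" in YAML: its name, and indented under it one key for each argument. arm_command: Moves the arm, as the interface text tells. Its arguments: {"type":"object","properties":{"deltas":{"type":"array"},"newtons":{"type":"number"}},"required":["deltas"]}

```bash
ls; mkdir -p pics
cat > h.py <<'E'
import numpy as np, cv2
from rig import status, imaging, order
def shot(name,fn):
    p,d=imaging.camera(name); cv2.imwrite('pics/'+fn+'.png',p[:,:,::-1]); np.save('pics/'+fn+'.npy',d); return p,d
def cloud(name,d):
    c=imaging.camera_params(name); K=np.array(c['intrinsics']); T=np.linalg.inv(np.array(c['camera_from_world']))
    v,u=np.mgrid[:d.shape[0],:d.shape[1]]
    X=(u-K[0,2])/K[0,0]*d; Y=(v-K[1,2])/K[1,1]*d
    P=np.stack([X,-Y,-d,np.ones_like(d)],-1)@T.T
    return P[...,:3]
E
python3 - <<'E'
from h import *
for n in('scene','top'):
    shot(n,n+'0'); c=imaging.camera_params(n); print(c)
s=status.get_obs(); print(s)
E
```

```text
pics
{'intrinsics': array([[360.54193491,   0.        , 249.65677295],
       [  0.        , 360.54193491, 191.61618502],
       [  0.        ,   0.        ,   1.        ]]), 'camera_from_world': array([[-0.16063811,  0.98692101,  0.01350242,  0.04434088],
       [-0.76625594, -0.13332058,  0.62855187,  0.34777675],
       [ 0.6221312 ,  0.09062307,  0.77765046, -1.85158411],
       [ 0.        ,  0.        ,  0.        ,  1.        ]])}
{'intrinsics': array([[476.51149842,   0.        , 254.21897805],
       [  0.        , 476.51149842, 189.27435565],
       [  0.        ,   0.        ,   1.        ]]), 'camera_from_world': array([[ 0.04833857, -0.99882627,  0.00307504,  0.00634176],
       [ 0.97624135,  0.04789616,  0.21132625, -0.55353107],
       [-0.21122549, -0.00721322,  0.97741074, -1.79666333],
       [ 0.        ,  0.        ,  0.        ,  1.        ]])}
{'time': 0.1, 'q': array([-1.33350527e+00,  5.28381169e-01,  1.43378496e+00,  8.06499801e-06,
        1.18138431e+00, -1.78494270e-01]), 'joint_velocities': array([-0.00019416, -0.00195971, -0.00157002,  0.00140243,  0.00066046,
       -0.00080881]), 'joint_torque': array([-7.61899610e-04, -4.40985596e+01, -1.77150160e+01,  6.34347531e-02,
        5.33927442e-02, -4.35102629e-05]), 'position': array([ 0.25231732, -0.57108278,  0.22166115]), 'tool_rot': array([ 9.78467885e-01,  2.06396800e-01, -2.50462730e-05, -9.78580258e-04]), 'ft_force': array([ 0.56270098, -0.07799218, -0.04860779]), 'moment': array([-0.05267026, -0.03227735, -0.01544163]), 'grip_force': 0.0, 'grip_width': 0.08702575571436506}
```

View pics/top0.png

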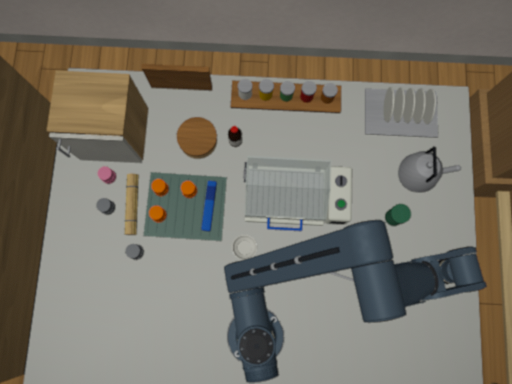

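View pics/scene0.png

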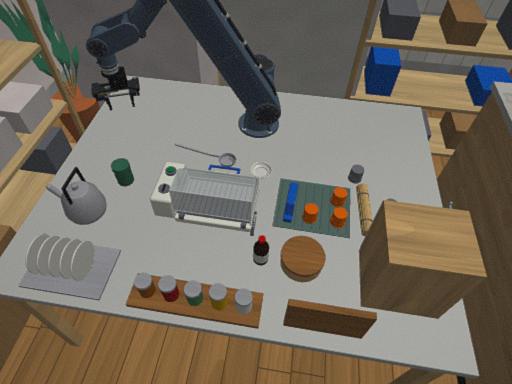

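The top view shows three orange cups at about (159,187), (188,189) and (157,213), and the blue box at (209,206). The dryer is at about (287,191), with its handle at (285,224) and the button at (341,204). The ladle lies in front of the dryer, partly under the arm.

```bash
cat > m.py <<'E'
from h import *
def comps(name,fn,lohi,minA=12):
    p=cv2.imread('pics/'+fn+'.png'); d=np.load('pics/'+fn+'.npy'); P=cloud(name,d)
    hsv=cv2.cvtColor(p,cv2.COLOR_BGR2HSV); m=cv2.inRange(hsv,lohi[0],lohi[1])
    n,L,st,ce=cv2.connectedComponentsWithStats(m)
    for i in range(1,n):
        if st[i,4]>=minA:
            Q=P[L==i]; t=Q[:,2].max(); Z=Q[Q[:,2]>np.percentile(Q[:,2],90)-.008]
            (cx,cy),sz,a=cv2.minAreaRect(Z[:,:2].astype(np.float32)*1000)
            r=cv2.minEnclosingCircle(Z[:,:2].astype(np.float32)*1000)
            print(name,st[i],ce[i].round(1),'med',np.median(Z,0).round(3),'rect',np.round([cx,cy,*sz,a],1),'circ',np.round([*r[0],r[1]],1))
C={'orange':((5,190,150),(14,255,255)),'blue':((105,150,60),(125,255,255)),'green':((60,120,40),(85,255,200))}
if __name__=='__main__':
    import sys
    tag=sys.argv[1]
    for k in C:
        print(k)
        for n in('top','scene'): comps(n,n+tag,C[k])
E
python3 m.py 0
python3 - <<'E'
import cv2
p=cv2.imread('pics/top0.png')[140:265,225:375]; cv2.imwrite('pics/c1.png',cv2.resize(p,None,fx=5,fy=4.8,interpolation=cv2.INTER_CUBIC)[:600,:750])
E
```

```text
orange
top [152 180   4  12  12] [153.  185.5] med [0.553 0.428 0.068] rect [546.7 424.8  43.1  12.1   4.4] circ [547.1 418.8  21.5]
top [186 181   9   8  12] [191.  183.4] med [0.563 0.276 0.067] rect [561.  278.7  38.5   8.4  48.3] circ [557.9 281.5  19.2]
scene [334 188  13  10 101] [340.1 192.2] med [0.442 0.404 0.068] rect [ 924.2  302.4   51.8 1035.6   78.1] circ [922.3 293.6 518.1]
scene [305 203  13  11 113] [311.  208.4] med [0.546 0.29  0.068] rect [544.3 289.9  51.1  47.7   3.8] circ [544.4 290.1  27.1]
scene [334 208  13  11 115] [340.  212.8] med [0.547 0.405 0.068] rect [976.2 302.9  50.6 935.6  76.7] circ [973.4 291.4 468. ]
blue
top [202 181  14  50 431] [208.6 205.8] med [0.487 0.208 0.031] rect [487.  209.   33.8 196.9  86.9] circ [486.7 204.5  98.5]
top [268 218  34  12  67] [284.2 226.8] med [ 0.402 -0.088  0.09 ] rect [297.3 -67.6 129.7 297.7  80.9] circ [297.8 -64.4 161.1]
scene [ 365   47   36   49 1396] [381.6  70. ] med [-0.748  0.693  0.017] rect [ 285.   489.1  185.3 2361.2   78.9] circ [ 281.3  470.6 1182.9]
scene [ 466   65   46   41 1030] [484.5  81.1] m
[... 773 characters left out ...]
 1287.1]
scene [  0   6  36  36 414] [17.2 25.4] med [-0.319 -1.4    0.271] rect [ 479.6 -677.2 2539.5   65.    43.3] circ [ 496.1 -694.7 1269.8]
scene [72 48  7 20 74] [75.2 56.5] med [-0.515 -1.253 -0.013] rect [ -513.1 -1252.8    20.1    17.1    71.4] circ [ -513.2 -1252.7    13.1]
scene [ 33  55  18  20 115] [41.5 64.4] med [-0.342 -1.414  0.014] rect [ 514.9 -620.6 2411.8   52.4   42.2] circ [ 522.2 -628.6 1206. ]
scene [112 159  21  26 233] [121.9 169.5] med [ 0.481 -0.523  0.104] rect [ 929.1 -173.9 1206.5   65.5   37.9] circ [ 937.4 -184.5  603.5]
scene [167 167   7   5  30] [170.1 169.1] med [ 0.501 -0.291  0.14 ] rect [ 500.7 -290.8   22.4   25.4   45.2] circ [ 498.6 -292.5   14.3]
```

View pics/c1.png

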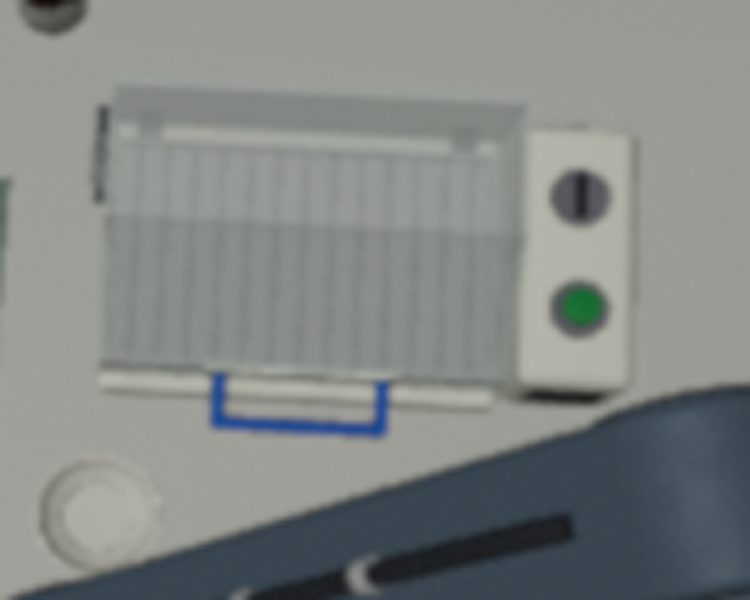

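The crop shows the handle bar from (215,426) to (383,433), centred at full-image pixel (284.8,229.2). The button is at crop (581,305), the tower's top corners at (528,128), (632,133), (625,388) and (515,383), and a bowl at (100,515).

```bash
cat >> h.py <<'E'
def ray(name,u,v,z):
    c=imaging.camera_params(name); K=np.array(c['intrinsics']); T=np.linalg.inv(np.array(c['camera_from_world']))
    r=T[:3,:3]@np.array([(u-K[0,2])/K[0,0],-(v-K[1,2])/K[1,1],-1]); o=T[:3,3]
    return o+r*(z-o[2])/r[2]
E
python3 - <<'E'
from h import *
f=lambda x,y:(225+x/5,140+y/4.8)
pts=[(215,426,.082,-142,62),(383,433,.082,-142,-62),(581,305,.138,-45,-203),(528,128,.12,105,-159),(632,133,.12,105,-247),(625,388,.12,-105,-247),(515,383,.12,-105,-159)]
A=[];W=[]
for x,y,z,a,b in pts:
    w=ray('top',*f(x,y),z); W.append(w[:2]); A.append((a/1e3,b/1e3))
W.append(ray('scene',170.1,169.1,.138)[:2]);A.append((-.045,-.203))
W=np.array(W);A=np.array(A); print(W.round(3))
Ac=A-A.mean(0);Wc=W-W.mean(0);U,S,V=np.linalg.svd(Ac.T@Wc); R=(U@V).T
t=W.mean(0)-R@A.mean(0); print('yaw',np.arctan2(R[1,0],R[0,0]),t); print((W-(A@R.T+t)).round(4))
for a,b in((-142,0),(-45,-203),(105,0)):print(a,b,R@[a/1e3,b/1e3]+t)
# points near handle in depth, obstacles in front of dryer (ladle) from scene
d=np.load('pics/scene0.npy');P=cloud('scene',d)
m=(P[...,2]>.008)&(P[...,2]<.2)&(P[...,0]>.25)&(P[...,0]<.40)&(P[...,1]>-.4)&(P[...,1]<.15)
q=P[m]; D=(q[:,:2]-t)@R
import collections
g=collections.defaultdict(list)
for w in q: g[(round(w[0]/.02)*20,round(w[1]/.02)*20)].append(w[2])
for k in sorted(g): print(k,round(max(g[k]),3),end=' ')
p=cv2.imread('pics/scene0.png')[130:240,140:400]; cv2.imwrite('pics/c2.png',cv2.resize(p,None,fx=3,fy=3,interpolation=cv2.INTER_CUBIC))
for n,u,v in(('scene',340.1,192.2),('scene',311,208.4),('scene',340,212.8),('top',159,187),('top',188,189),('top',157,213)):
    print(n,ray(n,u,v,.068))
E
```

```text
[[ 0.398 -0.026]
 [ 0.398 -0.153]
 [ 0.497 -0.292]
 [ 0.642 -0.253]
 [ 0.641 -0.332]
 [ 0.437 -0.328]
 [ 0.437 -0.246]
 [ 0.499 -0.292]]
yaw -0.00311596176095001 [ 0.54089801 -0.0883379 ]
[[-0.0013 -0.0004]
 [-0.0003 -0.0034]
 [ 0.002  -0.0005]
 [-0.0038 -0.0055]
 [-0.0038  0.0034]
 [ 0.002   0.0068]
 [ 0.0016  0.0005]
 [ 0.0036 -0.0009]]
-142 0 [ 0.3988987  -0.08789543]
-45 -203 [ 0.49526569 -0.29119669]
105 0 [ 0.6458975  -0.08866507]
(260, -280) 0.018 (260, -260) 0.018 (260, -240) 0.024 (260, -220) 0.021 (260, -200) 0.016 (260, -120) 0.03 (260, -100) 0.032 (260, -80) 0.029 (280, -220) 0.022 (280, -200) 0.024 (280, -180) 0.03 (280, -160) 0.034 (280, -140) 0.031 (280, -120) 0.032 (280, -100) 0.011 (280, -80) 0.031 (280, -60) 0.029 (280, 40) 0.021 (280, 60) 0.024 (280, 80) 0.023 (300, -240) 0.008 (300, -140) 0.04 (300, -120) 0.013 (300, -80) 0.011 (300, -60) 0.033 (300, 20) 0.021 (300, 40) 0.025 (300, 60) 0.02 (300, 80) 0.023 (300, 100) 0.02 (320, -140) 0.023 (320, -120) 0.023 (320, -80) 0.03 (320, -60) 0.028 (320, 20) 0.022 (320, 40) 0.01 (320, 60) 0.01 (320, 80) 0.013 (320, 100) 0.021 (340, -240) 0.008 (340, -120) 0.034 (340, -100) 0.03 (340, -80) 0.031 (340, 20) 0.023 (340, 40) 0.012 (340, 60) 0.008 (340, 80) 0.011 (340, 100) 0.023 (360, 20) 0.023 (360, 40) 0.02 (360, 60) 0.018 (360, 80) 0.019 (360, 100) 0.024 (380, 40) 0.027 (380, 60) 0.019 (380, 80) 0.023 (400, -160) 0.087 (400, -140) 0.089 (400, -120) 0.087 (400, -100) 0.087 (400, -80) 0.088 (400, -60) 0.089 (400, -20) 0.085 scene [0.44248174 0.40407527 0.068     ]
scene [0.54621727 0.2900229  0.068     ]
scene [0.54828266 0.40416425 0.068     ]
top [0.54157354 0.40237818 0.068     ]
top [0.53916736 0.28950891 0.068     ]
top [0.43949291 0.40079468 0.068     ]
```

View pics/c2.png

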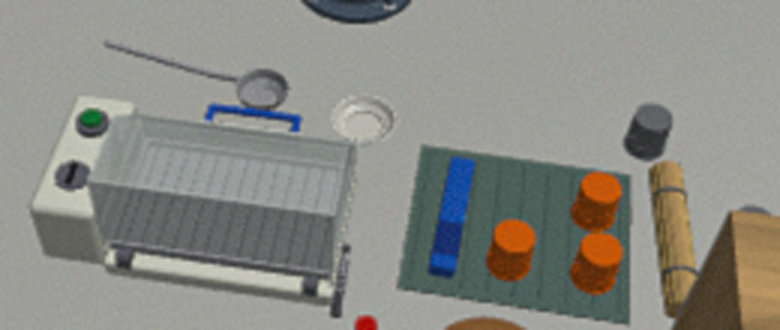

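The crop shows the dryer, with the ladle bowl at (262,88) in front of the handle bar and clear of it by about 40 mm. The box and cups stand on the mat. I'll check which way the gripper body's 190 mm runs, since it passes over the hood slope.

Run:
```python
from h import *
p=cv2.imread('pics/scene0.png')[10:120,75:165]; cv2.imwrite('pics/c3.png',cv2.resize(p,None,fx=5,fy=5,interpolation=cv2.INTER_CUBIC))
s=status.get_obs()
from scipy.spatial.transform import Rotation as Ro
R=Ro.from_quat(s['tool_rot']).as_matrix()
print(R.round(3))
P=cloud('scene',np.load('pics/scene0.npy'))
L=(P-s['position'])@R
m=(abs(L[...,0])<.2)&(abs(L[...,1])<.2)&(L[...,2]<.01)&(L[...,2]>-.25)
q=L[m]
for a in np.arange(-.25,.01,.015):
    w=q[(q[:,2]>=a)&(q[:,2]<a+.015)]
    if len(w):print(a.round(3),len(w),w.min(0).round(3)[:2],w.max(0).round(3)[:2])
```

```text
[[ 0.915  0.404 -0.   ]
 [ 0.404 -0.915  0.002]
 [ 0.    -0.002 -1.   ]]
-0.25 75 [ 0.004 -0.033] [0.035 0.036]
-0.235 63 [ 0.003 -0.033] [0.036 0.033]
-0.22 67 [-0.01  -0.034] [0.039 0.034]
-0.205 64 [-0.009 -0.034] [0.039 0.035]
-0.19 81 [-0.019 -0.037] [0.04  0.036]
-0.175 113 [-0.037 -0.05 ] [0.039 0.034]
-0.16 34 [-0.014 -0.05 ] [0.034 0.015]
-0.145 61 [-0.008 -0.05 ] [0.03  0.018]
-0.13 69 [-0.025 -0.09 ] [0.03  0.086]
-0.115 342 [-0.039 -0.095] [0.043 0.096]
-0.1 151 [-0.036 -0.094] [0.043 0.093]
-0.085 76 [-0.033 -0.086] [0.042 0.085]
-0.07 4 [-0.013  0.05 ] [0.032 0.088]
-0.055 30 [-0.009 -0.058] [0.015 0.059]
-0.04 22 [-0.003 -0.055] [0.016 0.055]
-0.025 14 [-0.003 -0.051] [0.014 0.051]
-0.01 10 [-0.008 -0.052] [0.014 0.053]
```

View pics/c3.png

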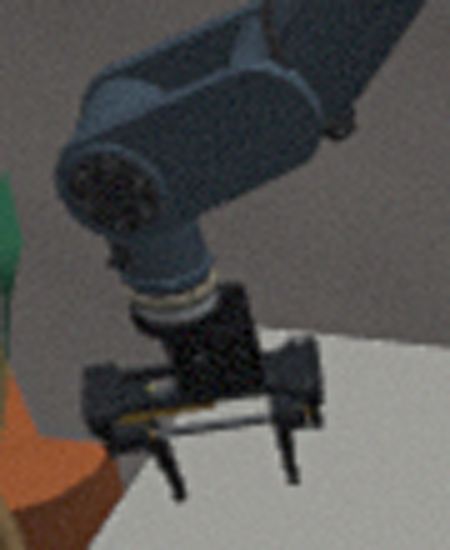

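The body is 190 mm along the closing axis and starts about 70 mm behind the TCP. Over the shut hood's slope it only just clears if I grip the bar close to the fingertips, so I'll do that. Next I turn the tool so its y is along world +x and go above the handle.

Emit:
arm_command:
  deltas: [-0.3,0,0,0,-0.165,-0.3,0,0,0,-0.165,-0.3,0,0,0,-0.165,-0.3,0,0,0,-0.165,-0.3,0,0,0,-0.165,-0.3,0,0,0,-0.165,-0.3,0,0,0,-0.165,-0.3,0,0,0,0]
  newtons: 30

```text
time: 1.1
position: [0.2524, -0.5713, 0.222]
tool_rot: [0.708, 0.706, 0.0, -0.0]
ft_force: [0.1, -1.1, -0.9]
grip_width: 0.0308
grip_force: 0.0
```

Emit:
arm_command:
  deltas: [-0.3,0.0483,0.0147,0,0,-0.3,0.0483,0.0147,0,0,-0.3,0.0483,0.0147,0,0,-0.3,0.0483,0.0147,0,0,-0.3,0.0483,0.0147,0,0,-0.3,0.0483,0.0147,0,0,-0.3,0.0483,0.0147,0,0,-0.3,0.0483,0.0147,0,0,-0.3,0.0483,0.0147,0,0,-0.3,0.0483,0.0147,0,0,-0.3,0,0,0,0,-0.3,0,0,0,0]

```text
time: 2.6
position: [0.3996, -0.089, 0.2226]
tool_rot: [0.707, 0.707, -0.0, 0.0]
ft_force: [0.0, 0.5, 0.1]
grip_width: 0.0304
grip_force: 0.0
```

Emit:
arm_command:
  deltas: [-0.3,0,0,0.04,0,-0.3,0,0,0.04,0,-0.3,0,0,0.03,0,-0.3,0,0,0.015,0,-0.3,0,0,0.01,0,-0.3,0,0,0.004,0,-0.3,0,0,0.004,0,-0.3,0,0,0,0]

```text
time: 3.6
position: [0.3997, -0.0889, 0.0798]
tool_rot: [0.707, 0.707, 0.0, 0.0]
ft_force: [-0.5, 0.1, -0.4]
grip_width: 0.0304
grip_force: 0.0
```

Run:
```python
from h import *
shot('top','top1'); p,d=shot('scene','scene1')
q=p[130:230,150:300,::-1]; cv2.imwrite('pics/c4.png',cv2.resize(q,None,fx=5,fy=5,interpolation=cv2.INTER_CUBIC))
```

```text
(no output)
```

View pics/c4.png

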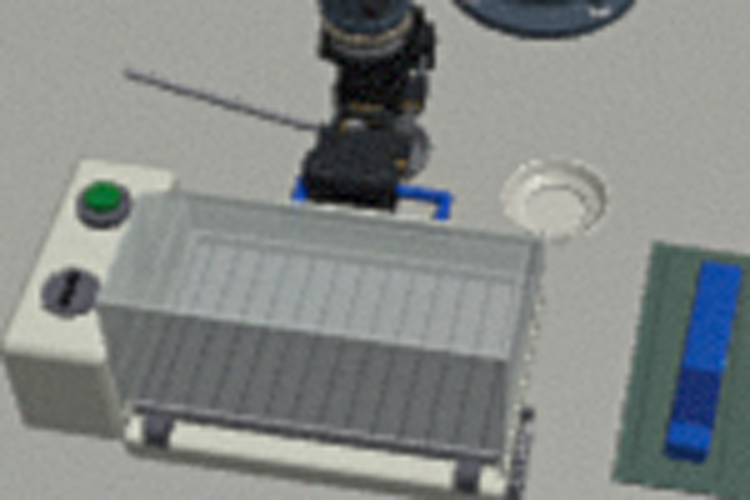

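The gripper body sits over the handle centre and touches nothing. I'll creep lower to get more pad on the bar, watching the force.

Emit:
arm_command:
  deltas: [-0.3,0,0,0.003,0,-0.3,0,0,0,0]

```text
time: 3.95
position: [0.3995, -0.0886, 0.0766]
tool_rot: [0.707, 0.707, -0.0, 0.0]
ft_force: [-1.1, -0.8, -0.7]
grip_width: 0.0302
grip_force: 0.0
```

Emit:
arm_command:
  deltas: [-0.3,0,0,0.003,0,-0.3,0,0,0.003,0,-0.3,0,0,0,0]

```text
time: 4.32
position: [0.3993, -0.0886, 0.0703]
tool_rot: [0.707, 0.707, -0.0, -0.0]
ft_force: [1.0, -0.3, 1.4]
grip_width: 0.0304
grip_force: 0.0
```

Emit:
arm_command:
  deltas: [-1,0,0,0,0,-1,0,0,0,0,-1,0,0,0,0,-1,0,0,0,0]
  newtons: 40

```text
time: 4.82
position: [0.4014, -0.0891, 0.0707]
tool_rot: [0.708, 0.707, 0.001, 0.002]
ft_force: [4.5, 3.6, -2.9]
grip_width: 0.0109
grip_force: 40.0
```

Run:
```python
import numpy as np
th=np.radians([0,2,5,9,13,17,21,25,29,33,37,41,45,50,55,60,65,70,75,80,85,90,93.5])
p=np.radians(171.5)-th
P=np.c_[250*np.cos(p),250*np.sin(p)]
for a,b in zip(np.degrees(th[1:]),np.diff(P,axis=0)): print(a.round(1),b.round(1))
print((P[-1]-P[0]).round(1))
```

```text
2.0 [1.4 8.6]
5.0 [ 2.7 12.8]
9.0 [ 4.7 16.8]
13.0 [ 5.8 16.4]
17.0 [ 7. 16.]
21.0 [ 8.1 15.5]
25.0 [ 9.1 14.9]
29.0 [10.1 14.2]
33.0 [11.1 13.5]
37.0 [12.  12.7]
41.0 [12.9 11.8]
45.0 [13.7 10.9]
50.0 [18.1 12.2]
55.0 [19.1 10.6]
60.0 [19.9  8.9]
65.0 [20.6  7.1]
70.0 [21.2  5.3]
75.0 [21.5  3.4]
80.0 [21.8  1.5]
85.0 [21.8 -0.4]
90.0 [21.7 -2.3]
93.5 [15.  -2.7]
[299.2 207.6]
```

Tool y is +x and tool z is down.

Emit:
arm_command:
  deltas: [-1,0,0.0014,-0.0086,0,-1,0,0.0027,-0.0128,0,-1,0,0.0047,-0.0168,0,-1,0,0.0058,-0.0164,0,-1,0,0.007,-0.016,0,-1,0,0.0081,-0.0155,0,-1,0,0.0091,-0.0149,0,-1,0,0.0101,-0.0142,0]

```text
time: 5.82
position: [0.4481, -0.0892, 0.1855]
tool_rot: [0.707, 0.707, -0.001, -0.0]
ft_force: [3.8, -2.4, -8.7]
grip_width: 0.0109
grip_force: 40.0
```

Emit:
arm_command:
  deltas: [-1,0,0.0111,-0.0135,0,-1,0,0.012,-0.0127,0,-1,0,0.0129,-0.0118,0,-1,0,0.0137,-0.0109,0,-1,0,0.0181,-0.0122,0,-1,0,0.0191,-0.0106,0,-1,0,0.0199,-0.0089,0,-1,0,0.0206,-0.0071,0]

```text
time: 6.82
position: [0.5742, -0.0897, 0.2749]
tool_rot: [0.707, 0.707, -0.002, -0.001]
ft_force: [-2.1, -2.0, 4.1]
grip_width: 0.0108
grip_force: 40.0
```

Emit:
arm_command:
  deltas: [-1,0,0.0212,-0.0053,0,-1,0,0.0215,-0.0034,0,-1,0,0.0218,-0.0015,0,-1,0,0.0218,0.0004,0,-1,0,0.0217,0.0023,0,-1,0,0.015,0.0027,0,-1,0,0,0,0,-1,0,0,0,0]

```text
time: 7.82
position: [0.6989, -0.0901, 0.2781]
tool_rot: [0.707, 0.707, -0.001, 0.001]
ft_force: [3.4, -4.1, 0.2]
grip_width: 0.0108
grip_force: 40.0
```

Emit:
arm_command:
  deltas: [-0.3,0,0,0,0,-0.3,0,0,0,0,-0.3,0,0,0,0,-0.3,0,0,-0.03,0,-0.3,0,0,-0.05,0,-0.3,0,0,0,0]

```text
time: 8.57
position: [0.6999, -0.0883, 0.3641]
tool_rot: [0.707, 0.707, 0.002, 0.003]
ft_force: [-0.0, 0.6, 0.2]
grip_width: 0.03
grip_force: 0.0
```

Emit:
arm_command:
  deltas: [0.6,0.05,-0.04,0,0,0.6,0.05,-0.04,0,0,0.6,0.05,-0.03,0,0,0.6,0.05,0,0,0,0.6,0,0,0,0]

```text
time: 9.2
position: [0.5883, 0.1126, 0.3577]
tool_rot: [0.705, 0.709, -0.001, -0.002]
ft_force: [-0.0, 0.4, -0.4]
grip_width: 0.0675
grip_force: 0.0
```

```bash
python3 - <<'E'
from h import *
shot('top','top2'); p,d=shot('scene','scene2'); print(status.get_obs()['position'])
E
python3 m.py 2 | grep -E "top|scene \[[23]"
```

```text
[0.58959109 0.10929554 0.35758314]
top [152 180   4  12  12] [152.9 185.5] med [0.54  0.425 0.071] rect [546.  425.4  11.9  42.   87.9] circ [545.8 419.5  21. ]
scene [334 188  13  10 101] [340.  192.2] med [0.443 0.403 0.068] rect [442.  402.9  49.9  52.9  41.5] circ [444.5 403.6  27.6]
scene [305 203  13  11 112] [311.  208.4] med [0.547 0.291 0.068] rect [544.7 290.   50.7  47.9   3.2] circ [545.4 289.8  26.9]
scene [334 208  13  11 115] [340.  212.8] med [0.548 0.404 0.068] rect [547.7 404.   48.   50.9  88.4] circ [546.9 404.8  26.6]
top [273 133  37   7  75] [291.8 134.2] med [ 0.704 -0.09   0.294] rect [703.9 -87.   10.  125.8   1.1] circ [705.1 -86.9  62.9]
scene [283 182  15  40 326] [290.3 201.8] med [0.492 0.206 0.03 ] rect [486.6 207.3  34.  199.6  86.7] circ [486.3 206.7 100.3]
top [338 200   7   7  41] [341.  203.2] med [ 0.495 -0.29   0.144] rect [ 497.6 -288.2   23.2   21.4   29.7] circ [ 497.2 -289.6   13.2]
top [386 205  24  20 335] [397.6 214.4] med [ 0.478 -0.519  0.105] rect [ 335.3 -260.2   61.2  659.2   28.8] circ [ 329.9 -263.2  329.8]
```

View pics/scene2.png

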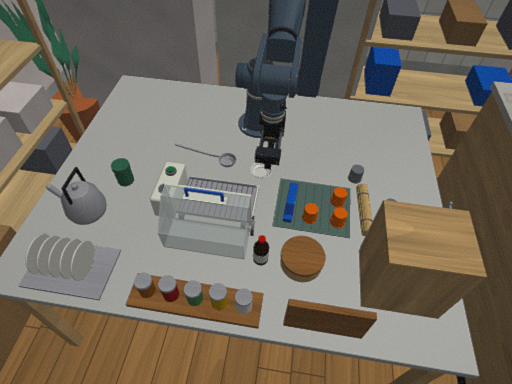

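The hood stays wide open, with its handle at z about 0.29, and the cups and box have not moved. Next is cup A at (0.543, 0.290).

Emit:
arm_command:
  deltas: [0.75,0.045,-0.0115,0,0,0.75,0.045,-0.0115,0,0,0.75,0.045,-0.0115,0,0,0.75,0.045,-0.0115,0,0,0.75,0,0,0.06,0,0.75,0,0,0.06,0,0.75,0,0,0.06,0,0.75,0,0,0.05,0,0.75,0,0,0,0]
  newtons: 25

```text
time: 10.42
position: [0.5416, 0.2861, 0.1237]
tool_rot: [0.708, 0.706, -0.005, -0.003]
ft_force: [-0.1, 0.6, -0.1]
grip_width: 0.0761
grip_force: 0.0
```

```bash
python3 - <<'E'
from h import *
p,d=shot('top','top3'); p,d=shot('scene','scene3'); s=status.get_obs();print(s['position'],s['tool_rot'])
E
python3 m.py 3 | grep -E "scene \[[23]"
```

```text
[0.54588822 0.28810823 0.12891982] [7.07618909e-01 7.06594224e-01 2.21186390e-04 1.83837521e-04]
scene [334 188  13  10 101] [340.  192.2] med [0.442 0.404 0.068] rect [440.8 405.4  49.8  51.6  53.5] circ [442.  404.8  27.6]
scene [305 205  13   9  78] [310.7 209.6] med [0.552 0.287 0.067] rect [979.5 243.4  50.  902.6  83.9] circ [979.3 242.  451.9]
scene [334 208  13  11 116] [340.1 212.8] med [0.548 0.404 0.067] rect [976.8 302.8  50.7 934.4  76.7] circ [974.  291.2 467.4]
scene [283 182  15  40 328] [290.2 202. ] med [0.496 0.207 0.03 ] rect [ 905.4  183.2   34.  1040.    86.7] circ [906.3 198.5 520. ]
```

Emit:
arm_command:
  deltas: [0.75,0.001,-0.001,0.05,0,0.75,0,0,0.035,0,0.75,0,0,0.018,0,0.75,0,0,0,0,-1,0,0,0,0,-1,0,0,0,0,-1,0,0,0,0,-1,0,0,0,0]
  newtons: 25

```text
time: 11.52
position: [0.5447, 0.2902, 0.0266]
tool_rot: [0.707, 0.707, 0.001, 0.001]
ft_force: [-0.9, -0.0, 5.6]
grip_width: 0.0566
grip_force: 25.0
```

Emit:
arm_command:
  deltas: [-1,0,0,-0.04,0,-1,0,0,-0.05,0,-1,0,0,-0.04,0]

```text
time: 11.9
position: [0.5436, 0.29, 0.1568]
tool_rot: [0.707, 0.707, 0.0, 0.0]
ft_force: [0.7, -0.4, -1.9]
grip_width: 0.0566
grip_force: 25.0
```

Emit:
arm_command:
  deltas: [-1,-0.03,-0.0047,0,0,-1,-0.05,-0.0047,0,0,-1,-0.05,-0.0047,0,0,-1,-0.05,-0.0047,0,0,-1,-0.05,-0.0047,0,0,-1,-0.05,-0.0047,0,0,-1,-0.05,-0.0047,0,0,-1,-0.05,-0.0047,0,0,-1,-0.05,-0.0047,0,0,-1,-0.038,-0.0047,0,0,-1,0,0,0,0,-1,0,0,0,0]

```text
time: 13.4
position: [0.4961, -0.1774, 0.155]
tool_rot: [0.707, 0.707, 0.0, -0.001]
ft_force: [-1.0, -0.2, -1.1]
grip_width: 0.0563
grip_force: 25.0
```

Emit:
arm_command:
  deltas: [-1,0,0,0.04,0,-1,0,0,0.03,0,-1,0,0,0.015,0,-1,0,0,0.005,0,-1,0,0,0.003,0,-1,0,0,0,0]

```text
time: 14.15
position: [0.4973, -0.1783, 0.063]
tool_rot: [0.707, 0.707, 0.0, 0.001]
ft_force: [0.8, -0.3, -0.2]
grip_width: 0.0569
grip_force: 25.0
```

Emit:
arm_command:
  deltas: [-1,0,0,0.001,0,-1,0,0,0,0,0.65,0,0,0,0,0.65,0,0,0,0,0.65,0,0,0,0,0.65,0,0,-0.03,0,0.65,0,0,-0.05,0,0.65,0,0,-0.04,0,0.65,0,0,0,0]

```text
time: 15.28
position: [0.4987, -0.1793, 0.1843]
tool_rot: [0.707, 0.707, 0.001, 0.004]
ft_force: [-0.1, 0.1, 0.2]
grip_width: 0.0716
grip_force: 0.0
```

Emit:
arm_command:
  deltas: [0.75,0.045,0.005,0,0,0.75,0.055,0.005,0,0,0.75,0.055,0.005,0,0,0.75,0.055,0.005,0,0,0.75,0.055,0.005,0,0,0.75,0.055,0.005,0,0,0.75,0.055,0.005,0,0,0.75,0.055,0.005,0,0,0.75,0.055,0.005,0,0,0.75,0.055,0.003,0,0,0.75,0.042,0,0,0,0.75,0,0,0,0]

```text
time: 16.77
position: [0.5432, 0.4067, 0.1789]
tool_rot: [0.706, 0.709, -0.001, -0.001]
ft_force: [0.2, 0.4, 0.2]
grip_width: 0.076
grip_force: 0.0
```

```bash
python3 - <<'E'
from h import *
p,d=shot('top','top4'); p,d=shot('scene','scene4'); s=status.get_obs();print(s['position'],s['tool_rot'])
E
python3 m.py 4 | grep -E "scene \[[23]|top"
```

```text
[0.54350894 0.40341617 0.17925468] [ 7.06728581e-01  7.07482295e-01 -1.85138120e-03 -2.95613738e-04]
scene [334 188   7   9  48] [337.1 191.9] med [0.444 0.391 0.068] rect [444.4 391.4  49.1  24.4   2. ] circ [444.2 393.9  24.6]
scene [334 208  13  11 116] [340.1 212.8] med [0.548 0.405 0.068] rect [547.9 403.5  49.1  48.    5. ] circ [546.5 404.2  27.3]
top [273 133  37   7  76] [291.8 134.2] med [ 0.704 -0.092  0.296] rect [704.2 -88.5 122.3   8.   89.5] circ [702.3 -88.5  61.2]
top [202 181  14  50 431] [208.6 205.8] med [0.487 0.209 0.032] rect [486.2 209.   33.8 196.1  87.1] circ [486.  206.1  98.1]
scene [283 182  15  40 327] [290.3 201.9] med [0.494 0.207 0.03 ] rect [ 904.7  183.3   34.  1041.5   86.7] circ [904.9 187.5 520.9]
top [338 200   7   7  41] [341.  203.2] med [ 0.498 -0.291  0.143] rect [ 496.5 -290.3   23.7   22.3   28.1] circ [ 497.  -290.2   12.6]
top [386 205  24  19 332] [397.7 214.4] med [ 0.477 -0.52   0.105] rect [ 477.5 -518.7   61.2   67.7   28.8] circ [ 476.4 -519.4   35.3]
```

Emit:
arm_command:
  deltas: [0.75,0,0.001,0.05,0,0.75,0,0,0.05,0,0.75,0,0,0.035,0,0.75,0,0,0.018,0,0.75,0,0,0,0,-1,0,0,0,0,-1,0,0,0,0,-1,0,0,0,0,-1,0,0,0,0]
  newtons: 25

```text
time: 18.0
position: [0.5467, 0.4044, 0.0299]
tool_rot: [0.707, 0.707, 0.001, 0.001]
ft_force: [-0.8, -0.5, 6.3]
grip_width: 0.0566
grip_force: 25.0
```

Run:
```python
from h import *
p=cv2.imread('pics/top4.png')[110:250,140:370]; cv2.imwrite('pics/c5.png',cv2.resize(p,None,fx=3.4,fy=3.4,interpolation=cv2.INTER_CUBIC))
```

```text
(no output)
```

View pics/c5.png

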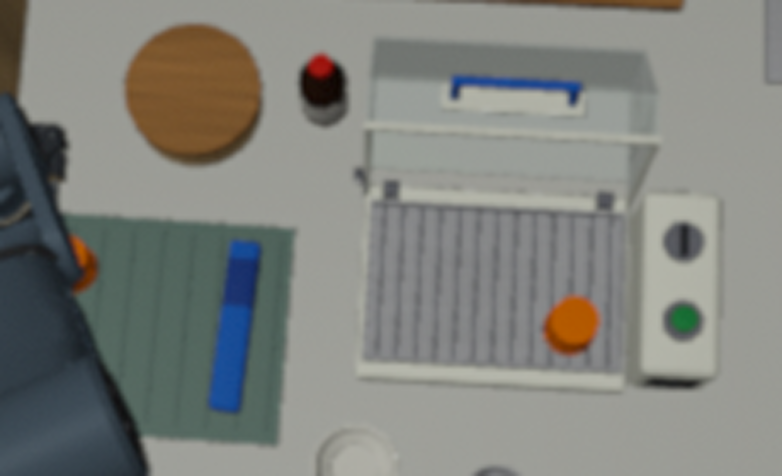

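The cup stands on the rack at crop (573,325), and the hood is open. Cup B is in the gripper and goes to (0.498, -0.088).

Emit:
arm_command:
  deltas: [-1,0,0,-0.04,0,-1,0,0,-0.05,0,-1,0,0,-0.04,0]

```text
time: 18.38
position: [0.5456, 0.4041, 0.1599]
tool_rot: [0.707, 0.707, 0.0, 0.0]
ft_force: [0.2, 0.1, -0.9]
grip_width: 0.0565
grip_force: 25.0
```

Emit:
arm_command:
  deltas: [-1,-0.042,-0.0048,0,0,-1,-0.05,-0.0048,0,0,-1,-0.05,-0.0048,0,0,-1,-0.05,-0.0048,0,0,-1,-0.05,-0.0048,0,0,-1,-0.05,-0.0048,0,0,-1,-0.05,-0.0048,0,0,-1,-0.05,-0.0048,0,0,-1,-0.05,-0.0048,0,0,-1,-0.05,-0.0048,0,0,-1,0,0,0,0,-1,0,0,0,0]

```text
time: 19.88
position: [0.4972, -0.0876, 0.1581]
tool_rot: [0.707, 0.707, 0.0, -0.001]
ft_force: [-0.9, 0.1, 0.1]
grip_width: 0.0564
grip_force: 25.0
```

Emit:
arm_command:
  deltas: [-1,0,0,0.04,0,-1,0,0,0.03,0,-1,0,0,0.014,0,-1,0,0,0.005,0,-1,0,0,0,0]

```text
time: 20.5
position: [0.4981, -0.0878, 0.0696]
tool_rot: [0.707, 0.707, 0.0, 0.0]
ft_force: [0.3, -0.7, -0.1]
grip_width: 0.0563
grip_force: 25.0
```

Seat it at 0.066, release, rise, and go to cup C at (0.442, 0.403).

Emit:
arm_command:
  deltas: [-1,0,0,0.004,0,-1,0,0,0,0,0.65,0,0,0,0,0.65,0,0,0,0,0.65,0,0,0,0,0.65,0,0,-0.03,0,0.65,0,0,-0.05,0,0.65,0,0,-0.04,0,0.65,0,0,0,0]

```text
time: 21.62
position: [0.4998, -0.0889, 0.1883]
tool_rot: [0.707, 0.707, 0.001, 0.003]
ft_force: [0.6, 0.0, -0.2]
grip_width: 0.0718
grip_force: 0.0
```

Emit:
arm_command:
  deltas: [0.75,0.041,-0.0056,0,0,0.75,0.05,-0.0056,0,0,0.75,0.05,-0.0056,0,0,0.75,0.05,-0.0056,0,0,0.75,0.05,-0.0056,0,0,0.75,0.05,-0.0056,0,0,0.75,0.05,-0.0056,0,0,0.75,0.05,-0.0056,0,0,0.75,0.05,-0.0056,0,0,0.75,0.05,-0.0056,0,0,0.75,0,0,0,0,0.75,0,0,0,0]

```text
time: 23.12
position: [0.4406, 0.4019, 0.1837]
tool_rot: [0.707, 0.707, -0.002, -0.0]
ft_force: [-0.4, -0.4, 0.5]
grip_width: 0.0766
grip_force: 0.0
```

```bash
python3 - <<'E'
from h import *
p,d=shot('top','top5'); p,d=shot('scene','scene5'); s=status.get_obs();print(s['position'],s['tool_rot'])
E
sed -i 's/(5,190,150)/(3,150,80)/' m.py
python3 m.py 5 | grep -E "scene \[[23]|top|ora|gre"
```

```text
[0.44139341 0.40132598 0.18440774] [ 7.07568126e-01  7.06644137e-01 -1.18410567e-03 -9.21907747e-05]
orange
top [299  89  14  14  39] [302.5  97.3] med [ 0.961 -0.138  0.056] rect [ 957.1 -138.4   15.5    1.8   10.6] circ [ 956.9 -137.5    7.8]
top [277 196  15  16  72] [283.9 205.3] med [ 0.503 -0.097  0.105] rect [497.8 -87.1  51.8  48.1  35.2] circ [496.5 -85.5  26.8]
top [300 197  16  17  87] [306.8 206.6] med [ 0.503 -0.183  0.104] rect [ 497.1 -174.2   49.8   48.8   70.6] circ [ 496.6 -175.7   26.6]
top [158 206   8  13  47] [162.  211.7] med [0.376 0.297 0.526] rect [270.7 165.4 364.8   9.3  51.4] circ [274.3 162.5 182.4]
scene [214 177  14  14 156] [220.7 183.4] med [ 0.502 -0.087  0.103] rect [500.4 -87.3  50.6  49.2  12.8] circ [499.4 -88.   27.1]
scene [331 187  16  20 240] [338.6 196.9] med [0.444 0.404 0.068] rect [ 917.2  279.    50.5 1038.3   75.2] circ [920.1 289.6 519.3]
scene [307 237   9  11  23] [311. 241.] med [0.694 0.298 0.067] rect [697.6 301.8  46.8  23.9  27.3] circ [701.2 294.8  23.4]
scene [306 247   8   7  15] [309.3 249.8] med [0.735 0.294 0.069] rect [1
[... 1104 characters left out ...]
rc [701.1 -86.8  62.6]
top [202 181  14  50 430] [208.6 205.7] med [0.479 0.209 0.031] rect [356.3 156.8 465.7 106.5  22.1] circ [372.4 117.3 233.1]
scene [368  47  33  49 968] [385.6  65.6] med [-0.748  0.693  0.017] rect [ 285.8  489.6  186.7 2359.8   78.9] circ [ 282.   470.4 1182.2]
scene [283 182  15  40 329] [290.2 202. ] med [0.493 0.207 0.03 ] rect [ 907.4  182.8   34.7 1036.    86.7] circ [908.2 196.3 518. ]
green
top [338 200   7   7  41] [341.  203.2] med [ 0.498 -0.29   0.141] rect [ 333.9 -139.2   23.3  470.5   47.1] circ [ 335.6 -137.3  235.3]
top [386 205  24  20 334] [397.6 214.5] med [ 0.478 -0.516  0.105] rect [ 318.6 -269.9   60.7  658.6   32.7] circ [ 329.7 -262.8  329.4]
```

Emit:
arm_command:
  deltas: [0.75,0.001,0,0.05,0,0.75,0,0,0.05,0,0.75,0,0,0.038,0,0.75,0,0,0.018,0,0.75,0,0,0,0,-1,0,0,0,0,-1,0,0,0,0,-1,0,0,0,0,-1,0,0,0,0]
  newtons: 25

```text
time: 24.35
position: [0.4424, 0.4044, 0.0306]
tool_rot: [0.707, 0.707, 0.001, 0.0]
ft_force: [-0.5, -1.6, 5.9]
grip_width: 0.0563
grip_force: 25.1
```

Emit:
arm_command:
  deltas: [-1,0,0,-0.04,0,-1,0,0,-0.05,0,-1,0,0,-0.04,0]

```text
time: 24.72
position: [0.4418, 0.4041, 0.1611]
tool_rot: [0.707, 0.707, 0.001, 0.0]
ft_force: [-0.0, 0.4, -0.6]
grip_width: 0.0561
grip_force: 25.0
```

Emit:
arm_command:
  deltas: [-1,-0.04,0.0056,0,0,-1,-0.04,0.0056,0,0,-1,-0.04,0.0056,0,0,-1,-0.04,0.0056,0,0,-1,-0.04,0.0056,0,0,-1,-0.04,0.0056,0,0,-1,-0.04,0.0056,0,0,-1,-0.04,0.0056,0,0,-1,-0.04,0.0056,0,0,-1,-0.04,0.0056,0,0,-1,0,0,0,0,-1,0,0,0,0]

```text
time: 26.22
position: [0.4971, 0.0043, 0.1592]
tool_rot: [0.707, 0.707, -0.0, -0.001]
ft_force: [0.2, 0.3, 0.1]
grip_width: 0.056
grip_force: 25.0
```

Emit:
arm_command:
  deltas: [-1,0,0,0.04,0,-1,0,0,0.03,0,-1,0,0,0.014,0,-1,0,0,0.006,0,-1,0,0,0.003,0,-1,0,0,0,0,0.65,0,0,0,0,0.65,0,0,0,0,0.65,0,0,0,0]

```text
time: 27.35
position: [0.4978, 0.0038, 0.0665]
tool_rot: [0.707, 0.707, 0.0, 0.0]
ft_force: [-1.1, 0.4, -0.1]
grip_width: 0.0705
grip_force: 0.0
```

Emit:
arm_command:
  deltas: [0.65,0,0,-0.03,0,0.65,0,0,-0.05,0,0.65,0,0,-0.04,0,0.4,0.04,-0.002,0,0,0.4,0.04,-0.002,0,0,0.4,0.04,-0.002,0,0,0.4,0.04,-0.002,0,0,0.4,0.044,-0.002,0,0,0.4,0,0,0,0]

```text
time: 28.48
position: [0.4871, 0.2103, 0.1862]
tool_rot: [0.706, 0.709, 0.0, -0.0]
ft_force: [-0.1, 0.6, -0.6]
grip_width: 0.061
grip_force: 0.0
```

Emit:
arm_command:
  deltas: [0.4,0,0,0,0.18,0.4,0,0,0,0.18,0.4,0,0,0,0.18,0.4,0,0,0,0.18,0.4,0,0,0,0.18,0.4,0,0,0,0.18,0.4,0,0,0,0.18,0.4,0,0,0,0.18,0.4,0,0,0,0.18,0.4,0,0,0,0,0.4,0,0,0,0]

```text
time: 29.85
position: [0.4877, 0.2072, 0.1862]
tool_rot: [1.0, -0.024, -0.0, 0.0]
ft_force: [0.0, 0.0, 0.2]
grip_width: 0.0611
grip_force: 0.0
```

```bash
python3 - <<'E'
from h import *
p,d=shot('top','top6'); p,d=shot('scene','scene6'); s=status.get_obs();print(s['position'],s['tool_rot'],s['q'])
E
python3 m.py 6 | grep -E "scene \[ ?[23]|top|ora|gre"
```

```text
[0.48766207 0.20754305 0.18621993] [ 9.99712539e-01 -2.39754868e-02 -9.50565480e-05  7.59430419e-05] [ 1.91431496e-01  4.49580390e-01  1.70874364e+00 -1.29427218e-04
  9.83486814e-01  1.81025512e+00]
orange
top [299  89  14  14  39] [302.5  97.5] med [ 0.962 -0.138  0.061] rect [ 9.621e+02 -1.372e+02  1.370e+01  9.000e-01  5.700e+00] circ [ 962.1 -137.6    6.9]
top [254 195  14  16  73] [260.7 204.3] med [ 0.503 -0.001  0.106] rect [341.9   1.5 361.2  49.3   2. ] circ [341.4  14.1 180.9]
top [277 196  15  16  71] [283.9 205.4] med [ 0.503 -0.095  0.105] rect [497.4 -83.9  51.   49.3   1.1] circ [497.3 -85.4  26.9]
top [300 197  16  17  82] [306.7 206.9] med [ 0.501 -0.181  0.102] rect [ 497.1 -174.    48.7   50.3   65.4] circ [ 496.7 -176.3   27.2]
scene [214 177  14  14 154] [220.7 183.4] med [ 0.501 -0.087  0.103] rect [953.5  26.6 985.6  49.2  14.1] circ [951.4  34.9 493.1]
scene [236 180  13  14 153] [242.2 186.2] med [0.502 0.004 0.103] rect [499.2   3.4  52.5  48.8   9.5] circ [498.6   4.   27.3]
scene [287 245   8   7  15] [290.3 248.1] med [0.741 0.225 0.067] rect [736.9 225.
[... 960 characters left out ...]
6.   469.4 1178.1]
scene [283 182  15  40 329] [290.2 202. ] med [0.494 0.207 0.03 ] rect [486.1 207.1  34.  199.6  86.5] circ [486.2 209.4 100.4]
green
top [338 200   7   7  41] [341.  203.2] med [ 0.498 -0.29   0.142] rect [ 498.8 -290.4   22.6   22.6    9.6] circ [ 496.8 -289.4   13.1]
top [386 205  24  19 333] [397.7 214.4] med [ 0.48  -0.519  0.105] rect [ 334.8 -259.5   61.2  657.6   28.8] circ [ 325.8 -264.5  328.9]
scene [ 36   0  34  69 505] [53.7 37.2] med [-0.575 -1.41   0.222] rect [ 410.7 -624.1 2577.6   30.    38.7] circ [ 420.  -635.8 1288.8]
scene [ 33  55  18  20 119] [41.3 64.3] med [-0.342 -1.412  0.014] rect [ 517.2 -619.8 2407.4   50.4   42.2] circ [ 523.8 -627.1 1203.8]
```

View pics/scene6.png

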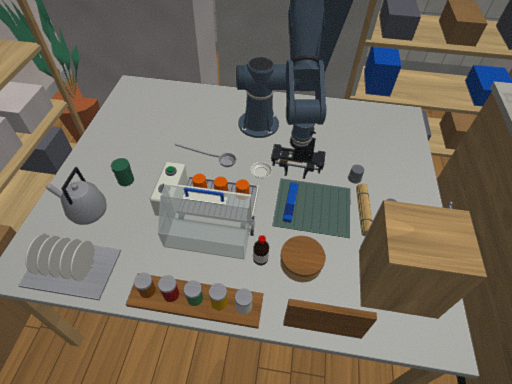

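All three cups stand on the rack at (199,181), (221,184) and (242,187), and the mat holds only the blue box. I'll grasp the box.

Emit:
arm_command:
  deltas: [0.4,0,0,0.06,0,0.4,0,0,0.05,0,0.4,0,0,0.04,0,0.4,0,0,0.018,0,0.4,0,0,0.006,0,0.4,0,0,0,0,-1,0,0,0,0,-1,0,0,0,0,-1,0,0,0,0,-1,0,0,0,0]
  newtons: 30

```text
time: 31.2
position: [0.488, 0.208, 0.0128]
tool_rot: [1.0, -0.025, 0.0, -0.0]
ft_force: [0.1, -1.0, 3.9]
grip_width: 0.0354
grip_force: 30.0
```

Emit:
arm_command:
  deltas: [-1,0,0,-0.03,0,-1,0,0,-0.04,0,-1,0,0,-0.05,0,-1,0,0,-0.06,0,-1,0,0,0,0]

```text
time: 31.82
position: [0.4909, 0.2087, 0.1969]
tool_rot: [1.0, -0.024, 0.006, -0.001]
ft_force: [0.6, 0.6, -1.3]
grip_width: 0.0361
grip_force: 30.0
```

Emit:
arm_command:
  deltas: [-1,0,0,0,-0.18,-1,0,0,0,-0.18,-1,0,0,0,-0.18,-1,0,0,0,-0.18,-1,0,0,0,-0.18,-1,0,0,0,-0.18,-1,0,0,0,-0.18,-1,0,0,0,-0.18,-1,0,0,0,-0.18,-1,0,0,0,0,-1,0,0,0,0]

```text
time: 33.2
position: [0.4871, 0.2078, 0.1914]
tool_rot: [0.708, 0.706, -0.001, -0.001]
ft_force: [1.2, 1.3, -1.8]
grip_width: 0.0355
grip_force: 30.0
```

Run:
```python
from h import *
s=status.get_obs();print(s['position'],s['q'])
P=cloud('top',np.load('pics/top6.npy')); Q=cloud('scene',np.load('pics/scene6.npy'))
for N,A in(('top',P),('scene',Q)):
    m=(A[...,0]>.6)&(A[...,0]<.72)&(A[...,1]>-.23)&(A[...,1]<.05)&(A[...,2]>.12)&(A[...,2]<.32)
    q=A[m]; 
    for x in np.arange(.6,.72,.01):
        w=q[(q[:,0]>=x)&(q[:,0]<x+.01)]
        if len(w):print(N,x.round(2),len(w),w[:,2].min().round(3),np.median(w[:,2]).round(3),w[:,2].max().round(3))
for v in (149.4,150.5):print(ray('top',290,v,.25))
# body height profile at current pose from scene0
R=np.array([[.915,.404,0],[.404,-.915,.002],[0,-.002,-1]]); L=(cloud('scene',np.load('pics/scene0.npy'))-[.2523,-.5711,.2217])@R
m=(abs(L[...,0])<.06)&(abs(L[...,1])>.06)&(abs(L[...,1])<.11)&(L[...,2]<-.05)&(L[...,2]>-.18); print('body z',np.percentile(L[m][:,2],[0,2,10,50,90,98]).round(3))
```

```text
[0.48706501 0.20775308 0.19139786] [1.91959266e-01 4.42253689e-01 1.70353105e+00 5.31408310e-05
 9.97641068e-01 1.94536128e-01]
top 0.65 20 0.247 0.253 0.258
top 0.66 204 0.238 0.25 0.259
top 0.67 210 0.238 0.248 0.259
top 0.68 212 0.239 0.248 0.258
top 0.69 239 0.235 0.249 0.301
top 0.7 293 0.235 0.251 0.303
top 0.71 118 0.233 0.246 0.291
scene 0.65 20 0.246 0.249 0.25
scene 0.66 156 0.244 0.25 0.257
scene 0.67 98 0.241 0.248 0.252
scene 0.68 153 0.243 0.248 0.254
scene 0.69 195 0.24 0.248 0.293
scene 0.7 351 0.242 0.251 0.298
scene 0.71 309 0.228 0.244 0.296
[ 0.66219561 -0.08800075  0.25      ]
[ 0.65813057 -0.08813286  0.25      ]
body z [-0.119 -0.115 -0.114 -0.11  -0.084 -0.073]
```

The raised hood's edge is at x = 0.658, z = 0.25. I'll come down with the fingers over the gap between two cups at x = 0.554, then slide back and sideways once low.

Emit:
arm_command:
  deltas: [-1,-0.035,0.009,0,0,-1,-0.036,0.009,0,0,-1,-0.036,0.01,0,0,-1,-0.036,0.01,0,0,-1,-0.036,0.01,0,0,-1,-0.036,0.01,0,0,-1,-0.035,0.009,0,0,-1,0,0,0,0,-1,0,0,0,0,-1,0,0,0,0]

```text
time: 34.45
position: [0.554, -0.0409, 0.192]
tool_rot: [0.707, 0.707, -0.0, -0.001]
ft_force: [-0.7, 0.2, -1.3]
grip_width: 0.0358
grip_force: 30.0
```

Run:
```python
from h import *
p,d=shot('top','top7'); s=status.get_obs();print(s['position'],s['tool_rot'])
d=d; P=cloud('top',d); hsv=cv2.cvtColor(p,cv2.COLOR_RGB2HSV); m=cv2.inRange(hsv,(105,150,60),(125,255,255))>0
m&=(P[...,2]>.17)&(P[...,2]<.23); q=P[m]
print(len(q),q.min(0),q.max(0)); 
print(np.polyfit(q[:,1],q[:,0],1) if len(q) else '')
```

```text
[ 0.5541757  -0.04090205  0.19217317] [ 7.06714772e-01  7.07498473e-01 -9.60047256e-05 -3.63812876e-04]
99 [ 0.53556689 -0.13533626  0.19659838] [0.56871721 0.0532713  0.21760089]
[0.0607045  0.55746406]
```

Emit:
arm_command:
  deltas: [-1,0,0,0.03,0,-1,0,0,0.03,0,-1,0,0,0.025,0,-1,0,0,0.018,0,-1,0,0,0,0]

```text
time: 35.12
position: [0.5535, -0.041, 0.0881]
tool_rot: [0.707, 0.707, -0.001, -0.002]
ft_force: [-0.9, -1.0, -1.0]
grip_width: 0.0357
grip_force: 30.0
```

Emit:
arm_command:
  deltas: [-1,0,0.014,0,0,-1,0,0.014,0,0,-1,-0.015,0,0,0,-1,-0.016,0,0,0,-1,-0.016,0,0,0,-1,0,0,0,0]

```text
time: 35.88
position: [0.5826, -0.0911, 0.0893]
tool_rot: [0.708, 0.706, 0.0, 0.0]
ft_force: [-0.3, 0.3, -1.6]
grip_width: 0.0357
grip_force: 30.0
```

Emit:
arm_command:
  deltas: [-1,0,0,0.02,0,-1,0,0,0.012,0,-1,0,0,0.004,0,-1,0,0,0,0]

```text
time: 36.38
position: [0.5826, -0.0889, 0.053]
tool_rot: [0.707, 0.707, -0.0, -0.0]
ft_force: [0.0, 0.9, -1.1]
grip_width: 0.0355
grip_force: 30.0
```

Emit:
arm_command:
  deltas: [-1,0,0,0.004,0,-1,0,0,0,0]

```text
time: 36.62
position: [0.5827, -0.089, 0.0493]
tool_rot: [0.707, 0.707, 0.0, 0.0]
ft_force: [-0.3, -0.7, -1.0]
grip_width: 0.0359
grip_force: 30.0
```

Emit:
arm_command:
  deltas: [0.05,0,0,0,0,0.05,0,0,0,0,0.05,0,0,-0.015,0,0.05,0,0,-0.025,0,-0.9,0,0,0,0,-0.9,0,0,0,0,-0.9,0,0,0,0,-0.9,0,-0.016,0,0,-0.9,0,-0.016,0,0,-0.9,0,0,0,0]

```text
time: 37.88
position: [0.549, -0.0886, 0.0884]
tool_rot: [0.707, 0.707, -0.001, -0.001]
ft_force: [0.8, 0.2, 0.3]
grip_width: 0.0053
grip_force: 0.0
```

Emit:
arm_command:
  deltas: [-0.9,0,0,-0.05,0,-0.9,0,0,-0.06,0,-0.9,0,0,-0.06,0,-0.9,0,0,-0.06,0,-0.3,0,0,-0.045,0,-0.3,0.05,0,0,0,-0.3,0.05,0,0,0,-0.3,0.05,0,0,0,-0.3,0.05,0,0,0,-0.3,0,0,0,0]

```text
time: 39.12
position: [0.5507, 0.1143, 0.3641]
tool_rot: [0.705, 0.709, 0.0, -0.0]
ft_force: [-0.4, -0.0, 0.1]
grip_width: 0.0307
grip_force: 0.0
```

```bash
python3 - <<'E'
from h import *
p,d=shot('top','top8'); p2,d2=shot('scene','scene8'); s=status.get_obs();print(s['position'],s['tool_rot'])
a=cv2.resize(p[110:250,140:370,::-1],(690,420)); b=cv2.resize(p2[150:260,140:360,::-1],None,fx=3,fy=3)
cv2.imwrite('pics/c6.png',np.vstack([a[120:,:660],b[:,:660]])[:600])
E
python3 m.py 8 | grep -E "scene \[ ?[23]|top"
```

```text
[0.55103418 0.11115254 0.36405367] [ 7.06620280e-01  7.07592861e-01 -2.34846302e-04  2.62825344e-04]
top [299  89  15  14  43] [303.4  97.4] med [ 0.958 -0.138  0.062] rect [ 951.1 -159.5   53.9   11.    68.7] circ [ 956.2 -161.5   26.9]
top [254 195  14  16  70] [260.6 204.2] med [ 0.503 -0.001  0.105] rect [496.9   6.9  50.4  49.4   1.5] circ [497.3   5.1  27.5]
top [277 196  15  16  69] [284.  205.3] med [ 0.506 -0.093  0.103] rect [497.8 -86.9  52.8  48.   29.9] circ [497.  -85.5  27.1]
top [300 197  16  17  85] [306.8 206.8] med [ 0.502 -0.182  0.105] rect [ 495.9 -175.9   51.1   47.9   25.1] circ [ 496.8 -176.2   27.2]
scene [214 177  14  14 154] [220.7 183.4] med [ 0.501 -0.087  0.104] rect [501.  -88.3  52.5  48.9  54.4] circ [501.9 -88.8  28.3]
scene [236 180  13  14 152] [242.3 186.2] med [0.502 0.003 0.104] rect [950.8  85.7 964.4  48.7  10.3] circ [950.2  89.  482.2]
scene [300 241  10   6  16] [303.9 243.8] med [0.712 0.271 0.068] rect [715.2 275.1  30.4  21.6  77.1] circ [714.9 275.2  17.1]
scene [302 251   8   5  13] [305.8 253. ] med [0.75  0.281 0.069] rect [752.6 28
[... 817 characters left out ...]
2 239.5]
scene [ 365   47   36   49 1401] [381.6  70.1] med [-0.747  0.693  0.017] rect [ 290.3  487.6  184.4 2350.3   78.9] circ [ 286.7  469.2 1177.4]
top [338 200   7   7  41] [341.  203.2] med [ 0.498 -0.29   0.141] rect [ 498.4 -290.5   23.2   23.1    1. ] circ [ 497.3 -290.4   13.2]
top [386 205  24  20 334] [397.7 214.4] med [ 0.476 -0.519  0.105] rect [ 340.6 -257.7   61.2  658.9   27.7] circ [ 329.9 -263.3  329.9]
scene [ 36   0  34  69 499] [53.8 37.1] med [-0.573 -1.409  0.225] rect [ 406.2 -627.8 2589.2   28.3   38.7] circ [ 415.  -638.9 1294.6]
scene [ 33  55  18  20 125] [41.3 64.2] med [-0.344 -1.414  0.013] rect [ 517.1 -620.  2407.8   50.4   42.2] circ [ 522.8 -626.3 1204. ]
```

View pics/c6.png

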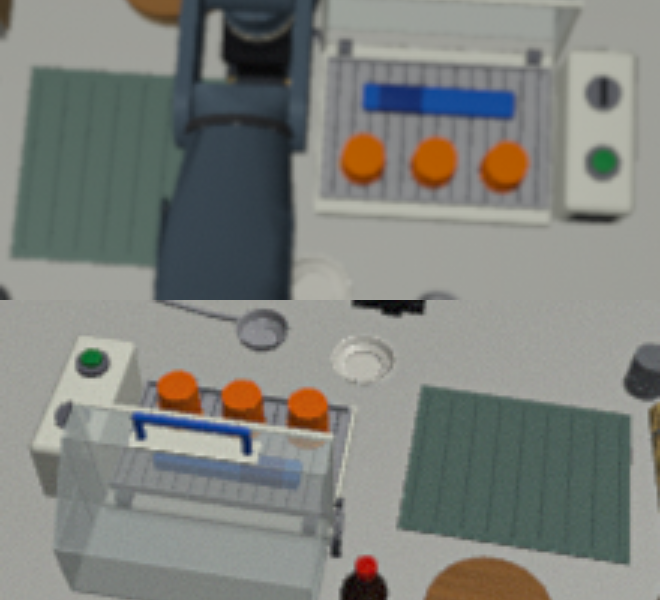

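The box lies flat behind the three upright cups, all inside the rim, and the hood is open. I'll go to the handle and grip it.

Emit:
arm_command:
  deltas: [-0.3,-0.04,0.03,0,0,-0.3,-0.04,0.03,0,0,-0.3,-0.04,0.03,0,0,-0.3,-0.04,0.03,0,0,-0.3,-0.04,0.03,0,0,-0.3,0,0,0,0,-0.3,0,0,0,0]
  newtons: 40

```text
time: 40.1
position: [0.7002, -0.0905, 0.3636]
tool_rot: [0.708, 0.706, -0.0, -0.001]
ft_force: [0.8, -0.3, 0.1]
grip_width: 0.0306
grip_force: 0.0
```

Emit:
arm_command:
  deltas: [-0.3,0,0,0.04,0,-0.3,0,0,0.03,0,-0.3,0,0,0.015,0,-0.3,0,0,0,0,-1,0,0,0,0,-1,0,0,0,0,-1,0,0,0,0,-1,0,0,0,0]

```text
time: 41.1
position: [0.7033, -0.0893, 0.2814]
tool_rot: [0.707, 0.707, 0.002, 0.003]
ft_force: [4.9, 0.5, 3.6]
grip_width: 0.011
grip_force: 40.0
```

Run:
```python
import numpy as np
th=np.radians([94.5,92,88,84,80,76,72,68,64,60,56,52,48,44,40,36,32,28,24,20,17,14,11.5,9,7,5,3.5,2,1,0])
p=np.radians(171.5)-th
P=np.c_[np.zeros(len(th)),250*np.cos(p),-250*np.sin(p)]
D=np.diff(P,axis=0)
print([(round(np.degrees(a),1),round(b[1],1),round(b[2],1)) for a,b in zip(th[1:],D)])
```

```text
[(np.float64(92.0), np.float64(-10.7), np.float64(-2.2)), (np.float64(88.0), np.float64(-17.3), np.float64(-2.6)), (np.float64(84.0), np.float64(-17.4), np.float64(-1.4)), (np.float64(80.0), np.float64(-17.4), np.float64(-0.2)), (np.float64(76.0), np.float64(-17.4), np.float64(1.1)), (np.float64(72.0), np.float64(-17.3), np.float64(2.3)), (np.float64(68.0), np.float64(-17.1), np.float64(3.5)), (np.float64(64.0), np.float64(-16.8), np.float64(4.7)), (np.float64(60.0), np.float64(-16.4), np.float64(5.8)), (np.float64(56.0), np.float64(-16.0), np.float64(7.0)), (np.float64(52.0), np.float64(-15.5), np.float64(8.1)), (np.float64(48.0), np.float64(-14.9), np.float64(9.1)), (np.float64(44.0), np.float64(-14.2), np.float64(10.1)), (np.float64(40.0), np.float64(-13.5), np.float64(11.1)), (np.float64(36.0), np.float64(-12.7), np.float64(12.0)), (np.float64(32.0), np.float64(-11.8), np.float64(12.9)), (np.float64(28.0), np.float64(-10.9), np.float64(13.7)), (np.float64(24.0), np.float64(-9.9), np.float64(14.4)), (np.float64(20.0), np.float64(-8.9), np.float64(15.0)), (np.float64(17.0), np.float64(-5.9), np.float64(11.7)), (np.float64(14.0), np.float64(-5.3), np.float64(12.0)), (np.float64(11.5), np.float64(-4.0), np.float64(10.2)), (np.float64(9.0), np.float64(-3.5), np.float64(10.3)), (np.float64(7.0), np.float64(-2.5), np.float64(8.4)), (np.float64(5.0), np.float64(-2.2), np.float64(8.4)), (np.float64(3.5), np.float64(-1.4), np.float64(6.4)), (np.float64(2.0), np.float64(-1.3), np.float64(6.4)), (np.float64(1.0), np.float64(-0.8), np.float64(4.3)), (np.float64(0.0), np.float64(-0.7), np.float64(4.3))]
```

Emit:
arm_command:
  deltas: [-1,0,-0.0107,-0.0022,0,-1,0,-0.0173,-0.0026,0,-1,0,-0.0174,-0.0014,0,-1,0,-0.0174,-0.0002,0,-1,0,-0.0174,0.0011,0,-1,0,-0.0173,0.0023,0,-1,0,-0.0171,0.0035,0,-1,0,-0.0168,0.0047,0,-1,0,0,0,0]

```text
time: 42.22
position: [0.5683, -0.0885, 0.2748]
tool_rot: [0.707, 0.707, 0.0, -0.001]
ft_force: [0.5, 1.8, 5.1]
grip_width: 0.0108
grip_force: 40.0
```

Emit:
arm_command:
  deltas: [-1,0,-0.0164,0.0058,0,-1,0,-0.016,0.007,0,-1,0,-0.0155,0.0081,0,-1,0,-0.0149,0.0091,0,-1,0,-0.0142,0.0101,0,-1,0,-0.0135,0.0111,0,-1,0,-0.0127,0.012,0,-1,0,-0.0118,0.0129,0,-1,0,-0.0109,0.0137,0,-1,0,-0.0099,0.0144,0,-1,0,-0.0089,0.015,0,-1,0,0,0,0]

```text
time: 43.72
position: [0.4252, -0.0879, 0.1535]
tool_rot: [0.708, 0.706, 0.001, -0.001]
ft_force: [5.7, 5.9, -6.9]
grip_width: 0.011
grip_force: 40.0
```

Emit:
arm_command:
  deltas: [-1,0,-0.0055,0.0117,0,-1,0,-0.005,0.012,0,-1,0,-0.0038,0.0102,0,-1,0,-0.0033,0.0103,0,-1,0,-0.0022,0.0084,0,-1,0,-0.002,0.0084,0,-1,0,-0.0012,0.0064,0,-1,0,-0.001,0.0064,0,-1,0,0,0,0]

```text
time: 44.85
position: [0.4014, -0.0879, 0.0802]
tool_rot: [0.708, 0.706, 0.001, -0.001]
ft_force: [4.9, 8.5, -4.2]
grip_width: 0.0106
grip_force: 40.0
```

Emit:
arm_command:
  deltas: [-1,0,-0.0002,0.002,0,-1,0,-0.0002,0.002,0,-1,0,0,0,0]

```text
time: 45.22
position: [0.4014, -0.088, 0.0792]
tool_rot: [0.708, 0.707, 0.001, 0.0]
ft_force: [1.3, 10.5, 31.0]
grip_width: 0.0107
grip_force: 40.0
```

Emit:
arm_command:
  deltas: [-1,0,0,0.002,0,-1,0,0,0.001,0,-1,0,0,0,0]

```text
time: 45.6
position: [0.4014, -0.0888, 0.0777]
tool_rot: [0.707, 0.707, 0.001, 0.002]
ft_force: [-2.7, 8.6, 50.5]
grip_width: 0.0106
grip_force: 40.0
```

The stop is reached, so I'll relax the push and check.

Emit:
arm_command:
  deltas: [-1,0,0,-0.0045,0,-1,0,0,0,0]

```text
time: 45.85
position: [0.4014, -0.0887, 0.0787]
tool_rot: [0.707, 0.707, 0.001, 0.0]
ft_force: [4.1, 5.9, -5.5]
grip_width: 0.0106
grip_force: 40.0
```

Run:
```python
from h import *
p2,d2=shot('scene','scene9'); p1=cv2.imread('pics/scene1.png')
b=lambda p:cv2.resize(p[135:240,140:270],None,fx=2.9,fy=2.9,interpolation=cv2.INTER_CUBIC)
cv2.imwrite('pics/c7.png',np.hstack([b(p1),b(p2[:,:,::-1])]))
m=cv2.inRange(cv2.cvtColor(p2,cv2.COLOR_RGB2HSV),(105,150,60),(125,255,255))>0
for fn in('scene1','scene9'):
    q=cv2.imread(f'pics/{fn}.png'); m=cv2.inRange(cv2.cvtColor(q,cv2.COLOR_BGR2HSV),(105,150,60),(125,255,255)); m[:,:200]=0;m[:,260:]=0; m[:150]=0; m[190:]=0
    v,u=np.nonzero(m); print(fn,len(u),u.min(),u.max(),v.min(),v.max(),u[u>226].mean(),v[u>226].mean())
```

```text
scene1 34 209 239 166 173 235.08 169.2
scene9 33 209 239 166 173 234.92307692307693 169.03846153846155
```

View pics/c7.png

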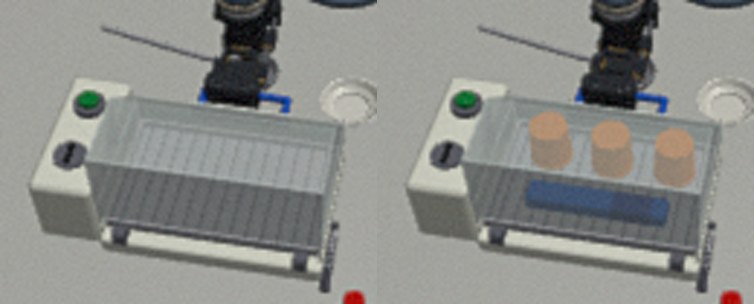

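The hood is shut: the handle pixels match the start image, and the cups and box show through it. I'll settle it, release and rise.

Emit:
arm_command:
  deltas: [-1,0,0,0.0012,0,-1,0,0,0,0,-0.3,0,0,0,0,-0.3,0,0,0,0,-0.3,0,0,0,0,-0.3,0,0,-0.03,0,-0.3,0,0,-0.05,0,-0.3,0,0,-0.06,0,-1,0,0,0,0]

```text
time: 47.02
position: [0.4028, -0.0906, 0.2211]
tool_rot: [0.707, 0.707, 0.001, 0.005]
ft_force: [0.2, -0.1, -1.4]
grip_width: 0.0261
grip_force: 0.0
```

Emit:
arm_command:
  deltas: [-1,-0.04,0.019,0,0,-1,-0.04,0.019,0,0,-1,-0.04,0.019,0,0,-1,-0.04,0.019,0,0,-1,-0.042,0.019,0,0,-1,0,0,0,0,-1,0,0,0,0]

```text
time: 47.9
position: [0.4938, -0.29, 0.2155]
tool_rot: [0.707, 0.707, -0.0, -0.002]
ft_force: [-0.3, -0.1, -0.7]
grip_width: 0.0003
grip_force: 0.0
```

Run:
```python
from h import *
p2,d2=shot('scene','scene10'); p,d=shot('top','top10'); 
for fn in('scene0','scene10'):
    q=cv2.imread(f'pics/{fn}.png'); m=cv2.inRange(cv2.cvtColor(q,cv2.COLOR_BGR2HSV),(105,150,60),(125,255,255)); m[:,:200]=0;m[:,260:]=0; m[:150]=0; m[178:]=0
    v,u=np.nonzero(m); print(fn,len(u),u.min(),u.max(),v.min(),v.max(),u.mean(),v.mean())
s=status.get_obs();print(s['position'],s['grip_width'])
cv2.imwrite('pics/c8.png',cv2.resize(p2[120:240,120:290,::-1],None,fx=4,fy=4,interpolation=cv2.INTER_CUBIC))
```

```text
scene0 66 209 239 165 173 224.3939393939394 167.57575757575756
scene10 66 209 239 165 173 224.56060606060606 167.62121212121212
[ 0.49404842 -0.28951565  0.21633541] 0.0003633878975710874
```

View pics/c8.png

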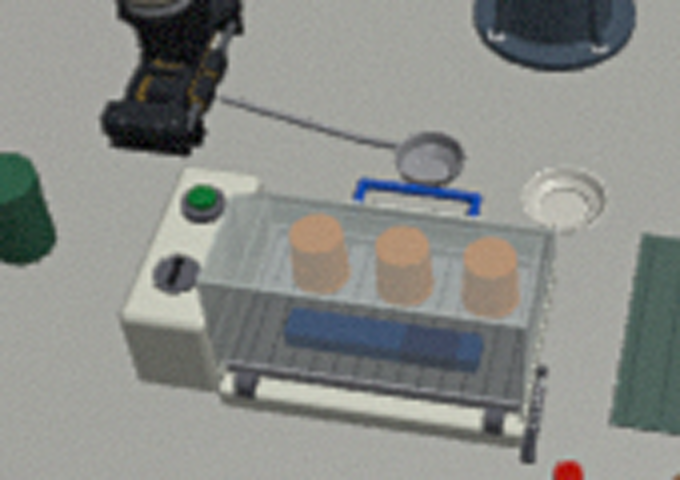

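The hood is shut, cups and box are inside, and nothing else has moved. Now the button.

Emit:
arm_command:
  deltas: [-1,0,0.002,0.04,0,-1,0,0,0.025,0,-1,0,0,0.01,0,-1,0,0,0.003,0,-1,0,0,0.003,0,-1,0,0,0,0]

```text
time: 48.75
position: [0.4973, -0.2908, 0.1372]
tool_rot: [0.707, 0.707, 0.0, 0.0]
ft_force: [-1.6, 2.4, 3.9]
grip_width: 0.0004
grip_force: 1.7
```

Emit:
arm_command:
  deltas: [-1,0,0,0.002,0,-1,0,0,0.002,0,-1,0,0,0,0]

```text
time: 49.12
position: [0.4975, -0.2911, 0.1361]
tool_rot: [0.707, 0.707, 0.0, 0.001]
ft_force: [-4.8, 4.7, 21.6]
grip_width: 0.0007
grip_force: 10.8
```

At 3.9 N and then a hard stop, the button has bottomed out. I'll retract well clear and do a last check.

Emit:
arm_command:
  deltas: [-1,0,0,0.001,0,-1,0,0,0,0,-1,0,0,-0.03,0,-1,0,0,-0.06,0,-1,0,0,-0.06,0,-1,0,-0.05,0,0,-1,0,-0.05,0,0,-1,0,0,0,0,-1,0,0,0,0]

```text
time: 50.25
position: [0.3981, -0.2922, 0.2819]
tool_rot: [0.707, 0.707, 0.0, 0.002]
ft_force: [-0.1, -0.4, 0.1]
grip_width: 0.0002
grip_force: 0.0
```

Run:
```python
from h import *
p2,d2=shot('scene','scene11'); p,d=shot('top','top11'); P=cloud('top',np.load('pics/top10.npy'))
print('button top (before)',np.median(P[201:206,339:344,2])); P=cloud('scene',d2); print('scene button z now',np.median(P[168:171,169:172,2]), 'before',np.median(cloud('scene',np.load('pics/scene0.npy'))[168:171,169:172,2]))
cv2.imwrite('pics/c9.png',cv2.resize(p2[120:290,90:400,::-1],None,fx=2.5,fy=2.5,interpolation=cv2.INTER_CUBIC))
```

```text
button top (before) 0.6416032855356988
scene button z now 0.14126826912986878 before 0.14076923792480733
```

View pics/c9.png

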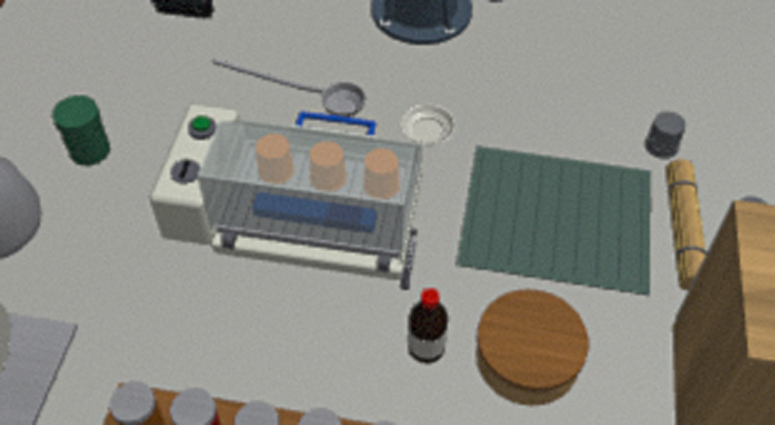

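Everything is in place. The press stopped at z = 0.136, higher than the nominal 0.132, so I'll press again in fine steps to confirm the full travel.

Emit:
arm_command:
  deltas: [-1,0,0.05,0,0,-1,0,0.05,0,0,-1,0,0,0.06,0,-1,0,0,0.05,0,-1,0,0,0.025,0,-1,0,0,0.003,0,-1,0,0,0,0,-1,0,0,0,0]

```text
time: 51.35
position: [0.4983, -0.2919, 0.1447]
tool_rot: [0.707, 0.707, 0.0, 0.002]
ft_force: [-0.5, 0.2, 1.5]
grip_width: 0.0003
grip_force: 0.0
```

Emit:
arm_command:
  deltas: [-1,0,0,0.0015,0,-1,0,0,0,0]

```text
time: 51.6
position: [0.4974, -0.2913, 0.1424]
tool_rot: [0.707, 0.707, 0.0, 0.001]
ft_force: [-0.1, -0.5, 1.7]
grip_width: 0.0004
grip_force: 0.5
```

Emit:
arm_command:
  deltas: [-1,0,0,0.0015,0,-1,0,0,0,0]

```text
time: 51.85
position: [0.4974, -0.2914, 0.1406]
tool_rot: [0.707, 0.707, 0.0, 0.0]
ft_force: [0.9, 0.3, 2.5]
grip_width: 0.0005
grip_force: 0.9
```

Emit:
arm_command:
  deltas: [-1,0,0,0.0015,0,-1,0,0,0,0]

```text
time: 52.1
position: [0.4974, -0.2914, 0.139]
tool_rot: [0.707, 0.707, 0.0, 0.0]
ft_force: [0.6, 0.2, 3.2]
grip_width: 0.0003
grip_force: 1.3
```

Emit:
arm_command:
  deltas: [-1,0,0,0.0015,0,-1,0,0,0,0]

```text
time: 52.35
position: [0.4974, -0.2914, 0.1374]
tool_rot: [0.707, 0.707, 0.0, 0.0]
ft_force: [-0.9, -0.3, 2.5]
grip_width: 0.0003
grip_force: 1.7
```

Contact begins at about z = 0.143 and the force rises steadily down to the stop near 0.137, so the button does travel its full 6 mm. I'll finish the press, retract and hand in.

Emit:
arm_command:
  deltas: [-1,0,0,0.0025,0,-1,0,0,0,0,-1,0,0,-0.03,0,-1,0,0,-0.06,0,-1,0,0,-0.06,0,-1,0,-0.05,0,0,-1,0,-0.05,0,0,-1,0,0,0,0,-1,0,0,0,0]

```text
time: 53.48
position: [0.3976, -0.2913, 0.2847]
tool_rot: [0.707, 0.707, 0.0, 0.0]
ft_force: [0.5, -0.3, 0.5]
grip_width: 0.0005
grip_force: 0.0
```

```bash
python3 -c "
from rig import order; print(order.hand_in())"
```

```text
the job is handed in; nothing more can be done
None
```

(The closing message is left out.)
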